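# Fan remote put away upright in its jar

## Robot

A 6-joint arm with a two-finger parallel gripper is mounted at the origin on the work surface. World frame = base frame: x ahead of the robot, y to its left, z up, the work surface at z = 0. Lengths are in m, angles in rad, forces in N, time in s.
With the tool pointing down it reaches from about 0.3 to 0.85 m from the base axis. Payload 4.2 kg.
Tool frame: the origin (TCP) lies at the very end of the fingers, on their centre line; the grasp point (between the pads) lies 19 mm behind it; z points along the fingers, x is the direction in which the jaws open and shut, and the axes are right-handed (so a half turn about z gives the same grasp; the last joint's range is limited). The gripper opens to 91 mm and grips with 3 to 60 N. Pads are 32 mm wide; open, the fingers measure 118 mm over their backs; the gripper's body (76 mm by 178 mm) begins 60 mm behind the grasp point.
Start: joints at [-1.208, 0.32, 1.565, -0, 1.257, -0.02], TCP at [0.215, -0.533, 0.214] pointing down, gripper open.
Joint ranges: [-3.11, 3.11], [-0.84, 2.01], [0.21, 2.61], [-1.34, 4.49], [0.05, 2.63], [-2.56, 2.56]. Speed limits (rad/s): [2.57, 2.57, 3.14, 3.14, 3.14, 3.14].

## Interface

Orientations are given as a rotation vector (axis times angle).
In Python, from bench import telemetry, vision, order gives the robot as it stands. The module is installed in compiled form; this text tells all that it offers.
- The arm moves only by the tool servo_tool, never from a script. Its argument "plan" is a list of rows, each a list of 3 entries, a list of its own where there are three numbers: the shift along the tool's x, y, z scaled (see below), then the turn, a rotation vector about the tool's x, y, z scaled (see below), then the opening, from 0 (shut) to 1 (fully open). A call has exactly 5 rows; each row is the pose to reach, as a shift and turn from the pose measured when the call began, along the tool's axes at that moment; what a row does not reach only later rows make up. The controller multiplies each number of a shift by 0.1 m and each number of a turn by 1.5 rad. A row lasts 1/8 s, in which the tool goes at most 62.5 mm and 10.7 degrees, less where a joint would pass 70% of its speed; a pose out of reach is approached as far as the arm can. A call with a number of a shift or a turn outside -1 to 1 is refused whole. A call with a gripper value outside its range is refused whole. The fingers move at their own pace and stop on an object; "grip_force" is the grip in N (left out, the last holds). Time passes only in rows, so rows that repeat a pose let the fingers close, or fill a call up. It gives the time, the measured TCP pose, the force and the opening at its end, in the units of the state.
- telemetry.get_state(): the state, without advancing time (a new reading comes with each control period).
- vision.snapshot(name): name is "scene" or "top"; returns a dict with "pixels" (384x512x3 uint8, red, green, blue), "depth" (384x512 float32, m along the optical axis (not along the pixel's ray), 0 where there is no reading), "camera_matrix" (3x3 intrinsics, pixels), "D" ([k1, k2, p1, p2, k3] as OpenCV has them; the pictures are not rectified), "R" (3x3) and "t" (3): a world point X has camera coordinates R X + t. Camera axes: x right, y down, z forward; pixel columns grow to the right and rows downward; lengths in m; the calibration is good to about 2 mm. A picture is of the moment at which its call begins.
- order.sign_off(): hands the job in, once; it reports no verdict.
The state is a dict: "time_s": time; "joint_positions": joint angles; "joint_velocities": joint speeds; "joint_efforts": joint torques, N m; "tcp_pos": TCP position; "tcp_rot": TCP orientation; "ft_force": force on the tool from outside, world axes, zero at the start; "torque": the same for the moment, N m; "opening": finger opening in m.
Only numpy, scipy, OpenCV 4.12 (cv2) and the standard library are available. Lean on these libraries where they do the work, as an engineer would, in place of code of your own. Each camera call takes 0.05 s, during which the arm holds its last target. There are 200 camera calls.

## Task

The hot season is over, so put the slim silver fan remote away. Pinch it by the two studs near its end, lift it, ease the grip so that it swings down and hangs upright with its foot lowest, clamp it firmly again and lower it foot first into the open glass jar. Then set the loose cover on the jar so that it sits fully seated and level, keeping the jar upright and leaving all the other things where they are.

Things in the scene. Friction and masses are not known exactly. Their poses are not given: they have to be found in the camera images.
- fan_remote: the fan remote: slim silver bar 118 x 24 x 14 mm, about 0.13 kg, lying button face up on one of the three coasters (underside 10 mm above the cabinet top), its studded end past the coaster's edge on the robot's side. Origin at the middle of its underside; x runs along the length towards the plain end (the foot), y across, z out of the button face
- fan_studs (a point): midway between two polished steel domes (studs, 8 mm across), one 3 mm proud of each long side, 10 mm from the end, 7 mm above the underside; 30 mm over both, along the remote's y. The weight lies 65 mm from here towards the foot. Pinched on the studs it stays as it is at 40 N and more; eased to 2 to 4 N it swings to hang nearly plumb; under about 1 N it slips out
- fan_foot (a point): the middle of the fan remote's plain end face (the foot), 108 mm from the studs
- jar: the open clear-glass jar: round, 100 mm outside, 145 mm tall, wall 4 mm (mouth 92 mm inside), base 6 mm thick, 0.75 kg, loose on the cabinet top to the left or right of the coasters. Origin at the centre of its underside, z up
- jar_rim (a point): centre of the jar's mouth, at the height of its rim, 145 mm above its underside
- cover: the jar's loose cover: aluminium disc 104 mm across, 6 mm thick, with a dark tapered plug 5 mm deep below it (78 mm across at the bottom, 85 mm at the disc). About 0.16 kg. It lies plug down on the cabinet top, across the coasters from the jar. Origin at the centre of the plug's bottom, z up; seated, the disc rests on the rim and the origin is 140 mm above the jar's underside
- cover_knob (a point): centre of the cover's dark wooden knob, 27 mm above the cover's origin; the knob is 26 mm across and 20 mm tall, on a 16 mm neck
- coaster_a: round white ceramic coaster, 90 mm across and 10 mm thick, the one under the fan remote; any of the three places in the row; leave it there. Origin at the centre of its underside
- coaster_b: another such coaster, bare; leave it
- coaster_c: another such coaster, bare; leave it
- remote_black: black television remote, 175 mm tall, upright in the teal slotted rack behind the coasters. Origin at the centre of its foot; leave it
- remote_white: white air-conditioner remote, 150 mm tall, upright in the middle slot of the rack. Origin at the centre of its foot; leave it
- battery_holder: chrome spring-clip battery holder with two cells, 36 x 62 x 19 mm, beside the rack. Origin at the centre of its underside; leave it
- small_jar: small closed amber jar, 52 mm across, 75 mm tall, beside the rack. Origin at the centre of its underside; leave it
- mug: white mug, 80 mm across, 88 mm tall, near the far right corner. Origin at the centre of its underside; leave it
Things that resemble listed ones, but are neither listed nor needed, are in the scene too. What is shaped like the coaster_a but brown or turquoise is not meant.

How it is judged:
On the way, in this order (a step that is already met when the one before it is completed fails the run):
1. the fan remote hangs plumb (within 0.25 rad), foot lowest, clear of the cabinet top and the coaster, in an eased pinch (under 11 N a finger) (angle between fan_remote's own x axis and vertical above 2.8916 rad and contact force between the fingers and fan_remote between 0.5 and 22 N and height (world z) of fan_foot above 0.025 m and contact force between fan_remote and coaster_a below 0.05 N and contact force between fan_remote and jar below 0.05 N), for 0.2 s.
2. still hanging so, it is clamped firmly again (over 13 N a finger) (angle between fan_remote's own x axis and vertical above 2.8916 rad and contact force between the fingers and fan_remote above 0.5 N and height (world z) of fan_foot above 0.025 m and contact force between fan_remote and coaster_a below 0.05 N and contact force between fan_remote and jar below 0.05 N and contact force between the fingers and fan_remote above 26 N), for 0.2 s.
3. the fan remote is inside the jar, foot down, and let go (horizontal distance between each of fan_studs, fan_foot and jar_rim below 0.046 m and z of fan_studs in the frame of jar between 0.05 and 0.135 m and z of fan_foot in the frame of jar below 0.04 m and angle between jar's own z axis and vertical below 0.05 rad and height (world z) of jar below 0.006 m and contact force between the fingers and fan_remote below 0.05 N), for 0.2 s.
At the end, for the whole second after the job is handed in: the fan remote is inside the upright jar, foot at the bottom and studded end uppermost (it may lean on the glass); the cover rests on the rim, seated within 2.5 mm, centred within 7 mm and level with the rim within 0.035 rad; jar, remote and cover are at rest (horizontal distance between each of fan_studs, fan_foot and jar_rim below 0.046 m and z of fan_studs in the frame of jar between 0.05 and 0.135 m and z of fan_foot in the frame of jar below 0.04 m and angle between jar's own z axis and vertical below 0.05 rad and height (world z) of jar below 0.006 m and z of cover in the frame of jar between 0.1375 and 0.1425 m and horizontal distance between cover and jar below 0.007 m and angle between the z axis of cover and the z axis of jar, either way round below 0.035 rad and angle between cover's own z axis and vertical below 0.5 rad and linear speed of each of fan_remote, jar, cover below 0.02 m/s); the robot touches nothing.
It fails at once if the jar is tipped by more than 0.3 rad (angle between jar's own z axis and vertical above 0.3 rad).
It fails at once if a bystander is moved by more than 40 mm (distance of any of coaster_a, coaster_b, coaster_c, remote_black, remote_white, battery_holder, small_jar, mug from where it was at the start of the episode above 0.04 m).
It also fails if it takes over 67 s, if anything falls off the work surface, if the arm or the gripper's body presses on something with over 40 N, if the wrist force passes 120 N, or if a joint passes its speed limit or range.

## Working session

There is one attempt and no reset: what is moved stays moved. The work goes in short steps, Python scripts to look and compute and a tool call to move; the robot and the scene stay as the last step left them, time stands still between calls to the robot, and variables do not carry over. Pictures are saved under pics/ and viewed, about 8 in all and at most 12, crops included, and the job is handed in when it is done.

Besides the shell and the picture viewer there is one more tool, called after ">>>" as name([rows], argument=value, ...), one row to a line, values as JSON. servo_tool: Moves the arm, as the interface text tells. Its arguments: {"type":"object","properties":{"plan":{"type":"array","items":{"type":"array"}},"grip_force":{"type":"number"}},"required":["plan"]}

```bash
mkdir -p pics
cat > h.py <<'E'
import numpy as np, cv2
from scipy.spatial.transform import Rotation as Ro
from bench import telemetry, vision, order
def snap(n,tag):
    s=vision.snapshot(n); np.savez('pics/'+tag+'.npz',**{k:np.array(v) for k,v in s.items()})
    cv2.imwrite('pics/'+tag+'.png',s['pixels'][:,:,::-1]); return s
def load(tag): return dict(np.load('pics/'+tag+'.npz'))
def ray(s,u,v):
    p=cv2.undistortPoints(np.array([[[u,v]]],float),s['camera_matrix'],s['D'])[0,0]
    return np.array([p[0],p[1],1.])
def atz(s,u,v,z):  # pixel on plane z
    d=s['R'].T@ray(s,u,v); c=-s['R'].T@s['t']; return c+d*(z-c[2])/d[2]
def dep(s,u,v):
    return s['R'].T@(ray(s,u,v)*s['depth'][int(round(v)),int(round(u))]-s['t'])
def cloud(s):
    h,w=s['depth'].shape; u,v=np.meshgrid(np.arange(w),np.arange(h))
    p=cv2.undistortPoints(np.stack([u,v],-1).reshape(-1,1,2).astype(float),s['camera_matrix'],s['D'])[:,0]
    P=np.c_[p,np.ones(len(p))]*s['depth'].reshape(-1,1); return ((P-s['t'])@s['R']).reshape(h,w,3)
def rel(target,Rt=None):
    st=telemetry.get_state(); R=Ro.from_rotvec(st['tcp_rot']); d=R.inv().apply(np.array(target)-st['tcp_pos'])
    r=(R.inv()*Rt).as_rotvec() if Rt is not None else np.zeros(3)
    print('shift',np.round(d/.1,3),'turn',np.round(r/1.5,3))
E
python3 - <<'E'
from h import *
for n in('scene','top'):
    s=snap(n,n+'0'); print(n,-s['R'].T@s['t'],s['R'][2],s['camera_matrix'][0,0])
a=[cv2.imread(f'pics/{n}0.png') for n in('scene','top')]
for n,i in zip(('s','t'),a): cv2.imwrite(f'pics/{n}big.png',cv2.resize(i,(800,600),interpolation=cv2.INTER_CUBIC))
st=telemetry.get_state();print(st); print(Ro.from_rotvec(st['tcp_rot']).as_matrix())
E
```

```text
scene [0.97673232 0.10248321 0.87638295] [-0.42787691 -0.16615571 -0.88843325] 351.91945127929057
top [ 0.51081323 -0.04915578  1.19125703] [ 0.06641101  0.01210682 -0.9977189 ] 401.0796457139872
{'time_s': 0.1, 'joint_positions': array([-1.20798056e+00,  3.20221985e-01,  1.56554835e+00,  1.08864002e-05,
        1.25739641e+00, -1.99892107e-02]), 'joint_velocities': array([-0.00081773, -0.00085459, -0.00270091,  0.00024255, -0.00084389,
       -0.0003209 ]), 'joint_efforts': array([-2.39749204e-05, -4.13332987e+01, -2.32509917e+01,  7.28518981e-02,
        4.21673153e-02, -5.08384767e-05]), 'tcp_pos': array([ 0.21462643, -0.53295778,  0.21321116]), 'tcp_rot': array([-2.60271039e+00,  1.75776806e+00,  2.01103119e-03]), 'ft_force': array([-0.68667654,  0.66998937, -0.35990399]), 'torque': array([0.00438308, 0.02372213, 0.00378423]), 'opening': 0.0909252492061693}
[[ 3.73520337e-01 -9.27621828e-01 -5.48976887e-04]
 [-9.27620656e-01 -3.73520738e-01  1.47529820e-03]
 [-1.57357306e-03 -4.18115794e-05 -9.99998761e-01]]
```

View pics/tbig.png

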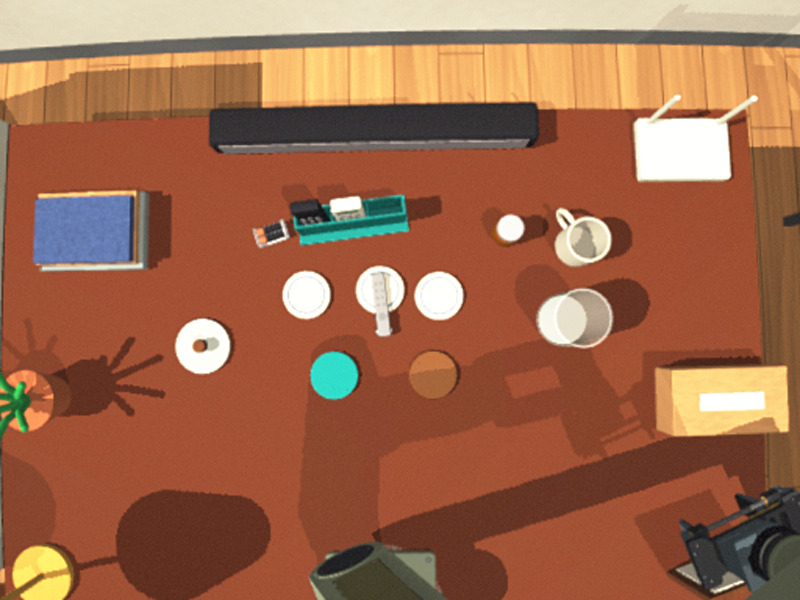

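View pics/sbig.png

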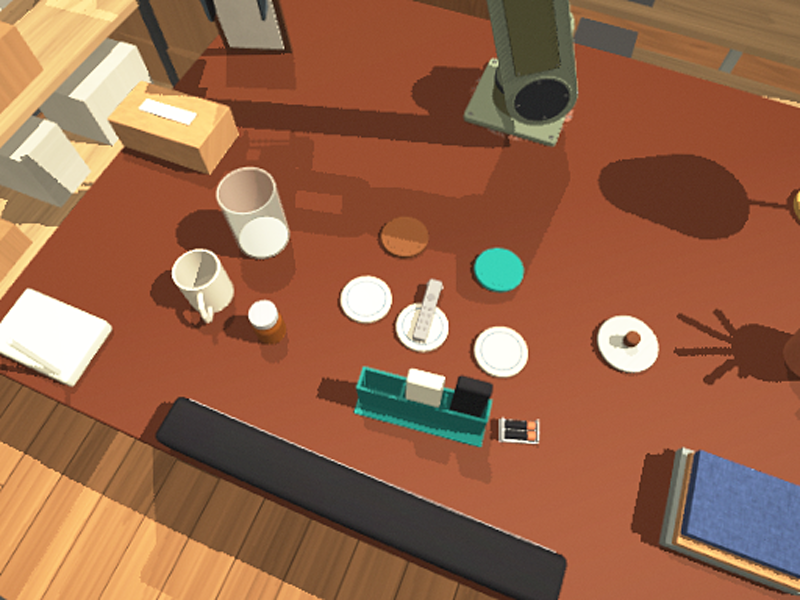

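The top picture (800×600) shows the remote at (381,300) with its studded end at (384,331), the jar mouth at (580,318) and the cover at (203,347) with its knob at (201,346). The scene picture shows the same layout. Next I'll measure these.

Run:
```python
from h import *
t=load('top0'); s=load('scene0')
k=512/800
for n,u,v,z in [('remoteSt',384,331,.024),('rem mid',381,300,.024),('rim',580,318,.145),('jarbase',560,321,.0),('knob',201,345,.037),('cover',203,347,.011)]:
    print(n,atz(t,u*k,v*k,z).round(4), dep(t,u*k,v*k).round(4))
for nm,q in(('top',t),('scene',s)):
    P=cloud(q); x,y,z=P[...,0],P[...,1],P[...,2]; im=q['pixels'].astype(int)
    c=atz(t,381*k,302*k,.024)
    m=(abs(x-c[0])<.09)&(abs(y-c[1])<.05)&(z>.018)&(z<.032)
    p=P[m]; r=cv2.minAreaRect(p[:,:2].astype(np.float32)*1000); print(nm,'remote',m.sum(),r,np.median(p[:,2]))
    c=atz(t,203*k,347*k,.011); d=np.hypot(x-c[0],y-c[1])
    m=(d<.07)&(z>.007)&(z<.016); print('cover',m.sum(),cv2.minEnclosingCircle((P[m][:,:2]*1000).astype(np.float32)),np.median(P[m][:,2]))
    m=(d<.07)&(z>.025)&(z<.045); print('knob',m.sum(),cv2.minEnclosingCircle((P[m][:,:2]*1000).astype(np.float32)) if m.any() else '',P[m][:,2].max() if m.any() else '')
    c=atz(t,580*k,318*k,.145); d=np.hypot(x-c[0],y-c[1])
    m=(d<.07)&(z>.138)&(z<.152); print('rim',m.sum(),cv2.minEnclosingCircle((P[m][:,:2]*1000).astype(np.float32)) if m.any() else '')
a=cv2.imread('pics/top0.png')
A=cv2.resize(a[160:225,215:275],(400,433),interpolation=cv2.INTER_CUBIC)
B=cv2.resize(a[175:235,335:400],(400,369),interpolation=cv2.INTER_CUBIC)
cv2.imwrite('pics/c1.png',np.hstack([A,cv2.copyMakeBorder(B,0,64,0,0,0)]))
```

```text
remoteSt [ 0.5184 -0.0146  0.024 ] [ 0.5184 -0.0147  0.0263]
rem mid [ 0.5763 -0.01    0.024 ] [ 0.5764 -0.0099  0.0214]
rim [ 0.5329 -0.347   0.145 ] [ 0.5359 -0.3871  0.0042]
jarbase [ 0.5311 -0.3496  0.    ] [ 0.531  -0.3489  0.0024]
knob [0.4979 0.3262 0.037 ] [0.4979 0.3257 0.0386]
cover [0.4937 0.3308 0.011 ] [0.4941 0.322  0.0384]
top remote 330 ((569.335693359375, -9.957054138183594), (116.5520248413086, 26.57754135131836), 4.6019511222839355) 0.023500777329999986
cover 832 ((497.3132019042969, 334.15191650390625), 54.116912841796875) 0.010713045482033707
knob 69 ((496.3935852050781, 331.97119140625), 13.307862281799316) 0.040505161464425746
rim 206 ((534.53369140625, -351.3942565917969), 50.33041763305664)
scene remote 365 ((570.8565063476562, -7.0006561279296875), (117.56378936767578, 28.378711700439453), 6.717708587646484) 0.025066727593152538
cover 922 ((496.6001281738281, 333.1511535644531), 52.93331527709961) 0.013118064413534485
knob 96 ((496.81396484375, 330.965576171875), 13.153793334960938) 0.04229167636240229
rim 295 ((535.9229125976562, -351.7564392089844), 50.78504943847656)
```

View pics/c1.png

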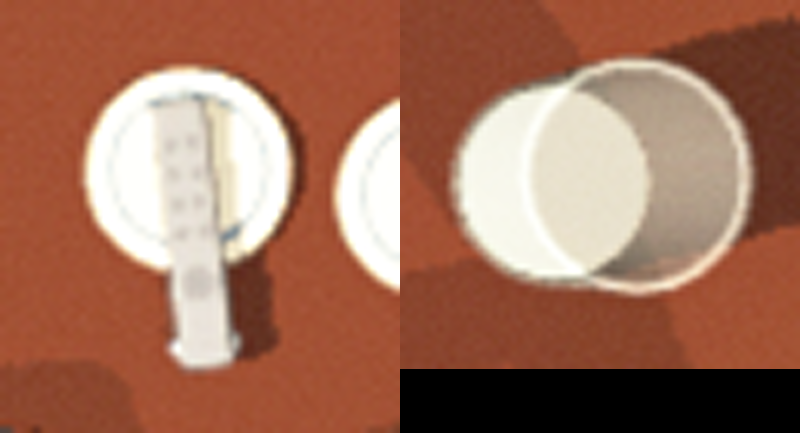

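The crop shows the studs at crop pixels (174,348) and (238,345), and the foot end at about (180,98). The rim circles from the two cameras agree to about 1.5 mm.

```bash
cat >> h.py <<'E'
def down(yaw): # tool x at yaw, z down
    c,s=np.cos(yaw),np.sin(yaw); return Ro.from_matrix(np.array([[c,s,0],[s,-c,0],[0,0,-1.]]))
E
python3 - <<'E'
from h import *
t=load('top0')
f=lambda a,b:(215+(a+.5)/6.667-.5,160+(b+.5)/6.667-.5)
a=atz(t,*f(174,348),.017);b=atz(t,*f(238,345),.017);c=atz(t,*f(206,366),.024);d=atz(t,*f(180,98),.024)
print(a,b,(a+b)/2,c,d,np.degrees(np.arctan2(*(d-c)[1::-1])),np.linalg.norm(d-c),np.degrees(np.arctan2(*(b-a)[1::-1])))
rel([.521,-.013,.16],down(np.radians(-84.5)))
E
```

```text
[5.18937180e-01 4.37692618e-04 1.70000000e-02] [ 0.51974807 -0.02766547  0.017     ] [ 0.51934262 -0.01361389  0.017     ] [ 0.51080344 -0.01368325  0.024     ] [ 0.62832821 -0.00426216  0.024     ] 4.583175305153286 0.11790177890188559 -88.34725026139567
shift [-3.678 -4.784  0.538] turn [0.    0.001 0.191]
```

>>> servo_tool([
  [[-0.15,-0.2,0],[0,0,0.04],1],
  [[-0.3,-0.4,0],[0,0,0.08],1],
  [[-0.46,-0.6,0],[0,0,0.12],1],
  [[-0.62,-0.8,0],[0,0,0.16],1],
  [[-0.77,-1,0],[0,0,0.2],1],
], grip_force=50)

```text
time_s: 0.72
tcp_pos: [0.2788, -0.4231, 0.2129]
tcp_rot: [-2.308, 2.129, 0.004]
ft_force: [0.2, -0.3, 0.8]
opening: 0.0912
```

Run:
```python
from h import *
rel([.521,-.013,.16],down(np.radians(-85)))
```

```text
shift [-3.892 -2.745  0.536] turn [ 0.001  0.002 -0.004]
```

>>> servo_tool([
  [[-0.25,-0.18,0],[0,0,0],1],
  [[-0.5,-0.36,0],[0,0,0],1],
  [[-0.75,-0.54,0],[0,0,0],1],
  [[-1,-0.71,0],[0,0,0],1],
  [[-1,-0.71,0],[0,0,0],1],
])

```text
time_s: 1.35
tcp_pos: [0.3418, -0.3163, 0.2129]
tcp_rot: [-2.311, 2.126, 0.005]
ft_force: [-0.4, -0.5, 0.9]
opening: 0.091
```

>>> servo_tool([
  [[-0.25,-0.18,0],[0,0,0],1],
  [[-0.5,-0.36,0],[0,0,0],1],
  [[-0.75,-0.54,0],[0,0,0],1],
  [[-1,-0.71,0],[0,0,0],1],
  [[-1,-0.71,0],[0,0,0],1],
])

```text
time_s: 1.98
tcp_pos: [0.4045, -0.2105, 0.2129]
tcp_rot: [-2.314, 2.124, 0.005]
ft_force: [0.3, 0.2, -1.0]
opening: 0.0912
```

>>> servo_tool([
  [[-0.25,-0.18,0],[0,0,0],1],
  [[-0.5,-0.36,0],[0,0,0],1],
  [[-0.75,-0.54,0],[0,0,0],1],
  [[-1,-0.71,0],[0,0,0],1],
  [[-1,-0.71,0],[0,0,0],1],
])

```text
time_s: 2.6
tcp_pos: [0.4671, -0.1051, 0.2128]
tcp_rot: [2.316, -2.122, -0.005]
ft_force: [-0.5, -0.2, -0.4]
opening: 0.0913
```

Run:
```python
from h import *
rel([.521,-.013,.07],down(np.radians(-85)))
```

```text
shift [-0.867 -0.62   1.429] turn [0.001 0.002 0.   ]
```

>>> servo_tool([
  [[-0.25,-0.17,0.1],[0,0,0],1],
  [[-0.5,-0.34,0.4],[0,0,0],1],
  [[-0.87,-0.62,0.7],[0,0,0],1],
  [[-0.87,-0.62,1.0],[0,0,0],1],
  [[-0.87,-0.62,1.0],[0,0,0],1],
])

```text
time_s: 3.22
tcp_pos: [0.519, -0.0141, 0.1108]
tcp_rot: [2.312, -2.12, -0.011]
ft_force: [0.5, 0.2, 0.4]
opening: 0.091
```

Run:
```python
from h import *
rel([.521,-.013,.003],down(np.radians(-85)))
for n in('scene','top'): snap(n,n+'1')
a=cv2.imread('pics/scene1.png')[150:240,220:330]; b=cv2.imread('pics/top1.png')[160:230,200:290]
cv2.imwrite('pics/c2.png',np.vstack([cv2.resize(a,(440,300)),cv2.resize(b,(440,300))]))
```

```text
shift [-0.007 -0.03   1.077] turn [ 0.006  0.001 -0.   ]
```

View pics/c2.png

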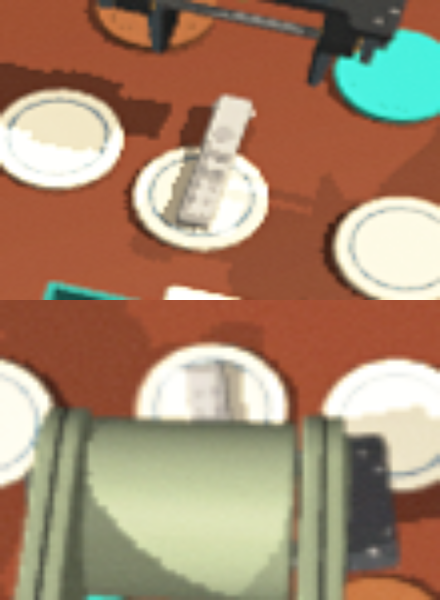

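The scene crop shows the fingers straddling the studded end, with nothing between. I'll narrow the opening to stay clear of the neighbouring coasters and descend.

>>> servo_tool([
  [[-0.01,-0.03,0],[0,0,0],0.55],
  [[-0.01,-0.03,0.2],[0,0,0],0.55],
  [[-0.01,-0.03,0.4],[0,0,0],0.55],
  [[-0.01,-0.03,0.6],[0,0,0],0.55],
  [[-0.01,-0.03,0.7],[0,0,0],0.55],
])

```text
time_s: 3.95
tcp_pos: [0.5244, -0.0134, 0.0437]
tcp_rot: [-2.314, 2.124, 0.003]
ft_force: [-0.0, -0.6, 0.7]
opening: 0.0507
```

Run:
```python
from h import *
rel([.521,-.013,.003],down(np.radians(-85)))
a=snap('scene','scene2')
cv2.imwrite('pics/c3.png',cv2.resize(cv2.imread('pics/scene2.png')[140:230,220:330],(770,600)))
```

```text
shift [-0.006  0.033  0.408] turn [ 0.001  0.001 -0.001]
```

View pics/c3.png

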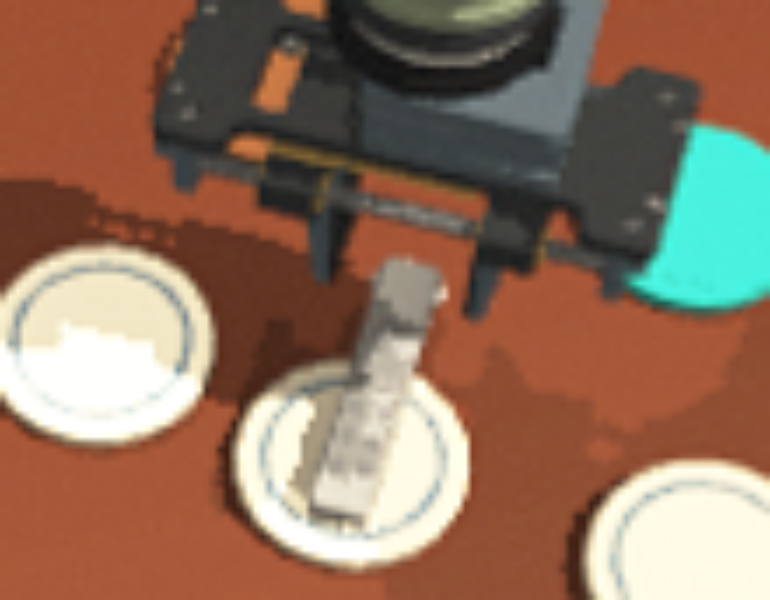

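>>> servo_tool([
  [[0,0.03,0.1],[0,0,0],0.55],
  [[0,0.03,0.2],[0,0,0],0.55],
  [[0,0.03,0.3],[0,0,0],0.55],
  [[0,0.03,0.36],[0,0,0],0.55],
  [[0,0.03,0.39],[0,0,0],0.55],
])

```text
time_s: 4.62
tcp_pos: [0.5206, -0.0134, 0.0033]
tcp_rot: [2.314, -2.124, -0.005]
ft_force: [0.4, -0.4, -0.7]
opening: 0.0499
```

>>> servo_tool([
  [[0,0,0],[0,0,0],0.55],
  [[0,0,0],[0,0,0],0.2],
  [[0,0,0],[0,0,0],0],
  [[0,0,0],[0,0,0],0],
  [[0,0,0],[0,0,0],0],
], grip_force=55)

```text
time_s: 5.25
tcp_pos: [0.5207, -0.0135, 0.0035]
tcp_rot: [2.314, -2.124, -0.005]
ft_force: [-0.5, -0.3, 0.8]
opening: 0.0262
```

>>> servo_tool([
  [[0,0,0],[0,0,0],0],
  [[0,0,-0.05],[0,0,0],0],
  [[0,0,-0.15],[0,0,0],0],
  [[0,0,-0.3],[0,0,0],0],
  [[0,0,-0.4],[0,0,0],0],
])

```text
time_s: 5.88
tcp_pos: [0.5214, -0.0136, 0.045]
tcp_rot: [-2.314, 2.124, 0.003]
ft_force: [0.9, -0.5, -2.2]
opening: 0.026
```

Run:
```python
from h import *
a=snap('scene','scene3');print(telemetry.get_state()['ft_force'],telemetry.get_state()['opening'])
cv2.imwrite('pics/c4.png',cv2.resize(cv2.imread('pics/scene3.png')[140:230,220:330],(770,600)))
```

```text
[-0.11799748  1.25564771 -0.04798756] 0.025707389877025234
```

View pics/c4.png

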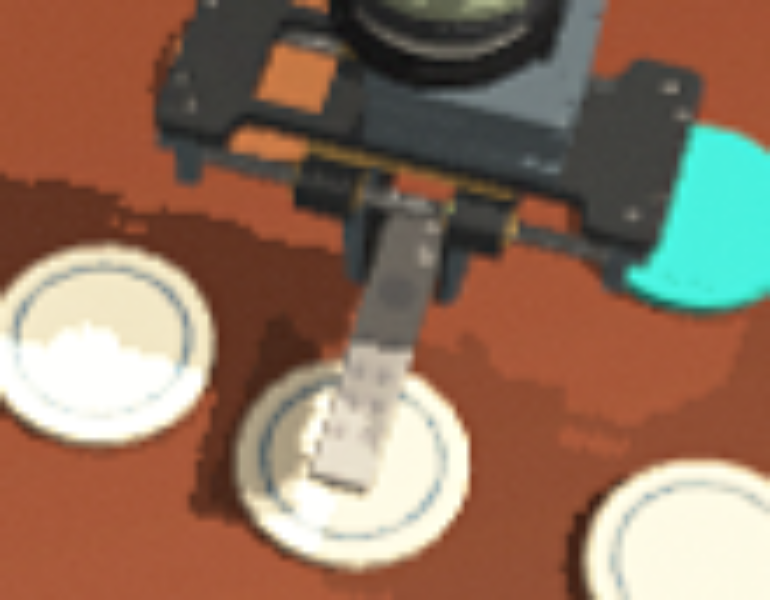

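The remote lifts with the gripper. Lift higher.

>>> servo_tool([
  [[0,0,-0.15],[0,0,0],0],
  [[0,0,-0.35],[0,0,0],0],
  [[0,0,-0.6],[0,0,0],0],
  [[0,0,-0.8],[0,0,0],0],
  [[0,0,-1],[0,0,0],0],
])

```text
time_s: 6.55
tcp_pos: [0.5218, -0.0137, 0.1469]
tcp_rot: [-2.313, 2.123, 0.0]
ft_force: [-0.5, 0.3, -1.2]
opening: 0.0259
```

>>> servo_tool([
  [[0,0,-0.2],[0,0,0],0],
  [[0,0,-0.4],[0,0,0],0],
  [[0,0,-0.6],[0,0,0],0],
  [[0,0,-0.8],[0,0,0],0],
  [[0,0,-1],[0,0,0],0],
])

```text
time_s: 7.18
tcp_pos: [0.5213, -0.0138, 0.2477]
tcp_rot: [-2.313, 2.123, 0.0]
ft_force: [-0.4, -0.4, -1.5]
opening: 0.0258
```

>>> servo_tool([
  [[0,0,0],[0,0,0],0],
  [[0,0,0],[0,0,0],0],
  [[0,0,0],[0,0,0],0],
  [[0,0,0],[0,0,0],0],
  [[0,0,0],[0,0,0],0],
], grip_force=3.2)

```text
time_s: 7.8
tcp_pos: [0.5216, -0.0138, 0.2474]
tcp_rot: [-2.313, 2.123, 0.0]
ft_force: [1.4, 0.7, -0.4]
opening: 0.0289
```

>>> servo_tool([
  [[0,0,0],[0,0,0],0],
  [[0,0,0],[0,0,0],0],
  [[0,0,0],[0,0,0],0],
  [[0,0,0],[0,0,0],0],
  [[0,0,0],[0,0,0],0],
])

```text
time_s: 8.43
tcp_pos: [0.5219, -0.0137, 0.2475]
tcp_rot: [-2.313, 2.123, -0.001]
ft_force: [-0.2, -0.7, -1.5]
opening: 0.0293
```

Run:
```python
from h import *
a=snap('scene','scene4');s=telemetry.get_state();print(s['ft_force'],s['opening'],s['tcp_pos'])
cv2.imwrite('pics/c5.png',cv2.resize(cv2.imread('pics/scene4.png')[60:240,200:400],(660,600)))
```

```text
[-0.24005576  0.53467043 -0.4730477 ] 0.029282279120420578 [ 0.52193637 -0.01379014  0.24755966]
```

View pics/c5.png

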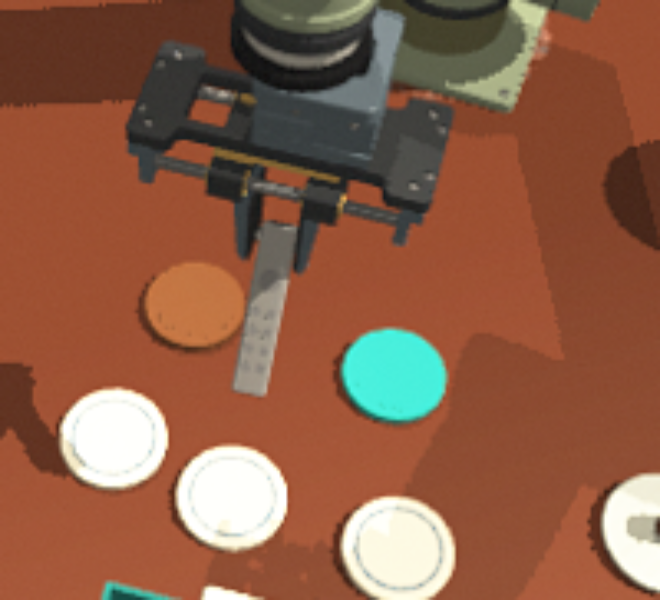

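```bash
cat >> h.py <<'E'
def hang(s):
    P=cloud(s); tc=telemetry.get_state()['tcp_pos']
    m=(np.hypot(P[...,0]-tc[0],P[...,1]-tc[1])<.13)&(P[...,2]>.03)&(P[...,2]<tc[2]-.005)
    n,l=cv2.connectedComponents(m.astype(np.uint8)); k=max(range(1,n),key=lambda i:(l==i).sum())
    p=P[l==k]; d=np.linalg.svd(p-p.mean(0),full_matrices=False)[2][0]; d*=np.sign(d[2])
    b=np.sort(p[:,2])[3]; print('n',len(p),'axis',d.round(3),'deg',np.degrees(np.arccos(d[2])).round(1),'zmin',b.round(3),'low',p[p[:,2]<b+.01].mean(0).round(3),'tcp',tc.round(3))
E
python3 -c "
from h import *
hang(load('scene4'))"
```

```text
n 387 axis [-0.662 -0.086  0.744] deg 41.9 zmin 0.18 low [ 0.593 -0.003  0.185] tcp [ 0.522 -0.014  0.248]
```

Only partly swung, about 42° from plumb. I'll ease a little more and wait.

>>> servo_tool([
  [[0,0,0],[0,0,0],0],
  [[0,0,0],[0,0,0],0],
  [[0,0,0],[0,0,0],0],
  [[0,0,0],[0,0,0],0],
  [[0,0,0],[0,0,0],0],
], grip_force=3)

```text
time_s: 9.1
tcp_pos: [0.5221, -0.0138, 0.2477]
tcp_rot: [-2.312, 2.123, -0.001]
ft_force: [0.6, 0.3, -0.8]
opening: 0.0287
```

>>> servo_tool([
  [[0,0,0],[0,0,0],0],
  [[0,0,0],[0,0,0],0],
  [[0,0,0],[0,0,0],0],
  [[0,0,0],[0,0,0],0],
  [[0,0,0],[0,0,0],0],
])

```text
time_s: 9.72
tcp_pos: [0.522, -0.0138, 0.2476]
tcp_rot: [-2.312, 2.123, -0.001]
ft_force: [-1.4, 0.4, -1.1]
opening: 0.0287
```

```bash
python3 -c "
from h import *
hang(snap('scene','scene5')); print(telemetry.get_state()['opening'])"
```

```text
n 196 axis [0.124 0.024 0.992] deg 7.2 zmin 0.149 low [ 0.517 -0.014  0.153] tcp [ 0.522 -0.014  0.248]
0.028554035882768714
```

>>> servo_tool([
  [[0,0,0],[0,0,0],0],
  [[0,0,0],[0,0,0],0],
  [[0,0,0],[0,0,0],0],
  [[0,0,0],[0,0,0],0],
  [[0,0,0],[0,0,0],0],
])

```text
time_s: 10.4
tcp_pos: [0.522, -0.0138, 0.2476]
tcp_rot: [-2.313, 2.123, -0.001]
ft_force: [0.2, -0.2, -0.8]
opening: 0.0288
```

```bash
python3 -c "
from h import *
hang(snap('scene','scene6')); hang(snap('top','top6'));print(telemetry.get_state()['opening'])"
```

```text
n 240 axis [ 0.005 -0.008  1.   ] deg 0.5 zmin 0.149 low [ 0.528 -0.011  0.154] tcp [ 0.522 -0.014  0.248]Traceback (most recent call last):
  File "<string>", line 3, in <module>
    hang(snap('scene','scene6')); hang(snap('top','top6'));print(telemetry.get_state()['opening'])
                                  ~~~~^^^^^^^^^^^^^^^^^^^^
  File "h.py", line 28, in hang
    n,l=cv2.connectedComponents(m.astype(np.uint8)); k=max(range(1,n),key=lambda i:(l==i).sum())
                                                       ~~~^^^^^^^^^^^^^^^^^^^^^^^^^^^^^^^^^^^^^^
ValueError: max() iterable argument is empty
```

Plumb within about 1°. One more eased hold, then clamp firmly.

>>> servo_tool([
  [[0,0,0],[0,0,0],0],
  [[0,0,0],[0,0,0],0],
  [[0,0,0],[0,0,0],0],
  [[0,0,0],[0,0,0],0],
  [[0,0,0],[0,0,0],0],
])

```text
time_s: 11.12
tcp_pos: [0.522, -0.0138, 0.2476]
tcp_rot: [-2.312, 2.123, -0.001]
ft_force: [-0.9, 0.6, -0.8]
opening: 0.0283
```

>>> servo_tool([
  [[0,0,0],[0,0,0],0],
  [[0,0,0],[0,0,0],0],
  [[0,0,0],[0,0,0],0],
  [[0,0,0],[0,0,0],0],
  [[0,0,0],[0,0,0],0],
], grip_force=50)

```text
time_s: 11.75
tcp_pos: [0.522, -0.0137, 0.2476]
tcp_rot: [-2.312, 2.123, -0.001]
ft_force: [0.6, 0.7, -1.1]
opening: 0.0255
```

```bash
python3 -c "
from h import *
hang(snap('scene','scene7'));
rel([.535,-.351,.32])
for t in('scene0','top0'):
    P=cloud(load(t)); d=np.hypot(P[...,0]-.535,P[...,1]+.351);m=(d<.06)&(d>.04)&(P[...,2]>.138)&(P[...,2]<.152)
    p=P[m][:,:2]; A=np.c_[2*p,np.ones(len(p))]; q=np.linalg.lstsq(A,(p**2).sum(1),rcond=None)[0]; print(q[:2],np.sqrt(q[2]+q[0]**2+q[1]**2),P[m][:,2].mean())
"
```

```text
n 237 axis [ 0.019 -0.014  1.   ] deg 1.3 zmin 0.146 low [ 0.526 -0.01   0.151] tcp [ 0.522 -0.014  0.248]
shift [ 3.37   0.157 -0.728] turn [0. 0. 0.]
[ 0.53616623 -0.35165816] 0.04760104220420024 0.14451796359926272
[ 0.5343306  -0.35080651] 0.047818481741363245 0.14326307962425747
```

Clamped and plumb. Raise and carry to above the jar.

>>> servo_tool([
  [[0,0,-0.15],[0,0,0],0],
  [[0.15,0.01,-0.35],[0,0,0],0],
  [[0.4,0.02,-0.6],[0,0,0],0],
  [[0.7,0.04,-0.75],[0,0,0],0],
  [[0.9,0.05,-0.75],[0,0,0],0],
])

```text
time_s: 12.42
tcp_pos: [0.5253, -0.1052, 0.3247]
tcp_rot: [-2.31, 2.122, -0.007]
ft_force: [0.4, 0.4, -1.3]
opening: 0.0256
```

>>> servo_tool([
  [[0.2,0.01,0],[0,0,0],0],
  [[0.4,0.02,0],[0,0,0],0],
  [[0.6,0.03,0],[0,0,0],0],
  [[0.8,0.04,0],[0,0,0],0],
  [[1,0.05,0],[0,0,0],0],
])

```text
time_s: 13.05
tcp_pos: [0.5289, -0.2065, 0.3245]
tcp_rot: [-2.31, 2.122, -0.007]
ft_force: [-0.2, -0.9, -0.5]
opening: 0.0256
```

>>> servo_tool([
  [[0.2,0.01,0],[0,0,0],0],
  [[0.4,0.02,0],[0,0,0],0],
  [[0.6,0.03,0],[0,0,0],0],
  [[0.8,0.04,0],[0,0,0],0],
  [[1,0.05,0],[0,0,0],0],
])

```text
time_s: 13.68
tcp_pos: [0.5324, -0.3079, 0.3244]
tcp_rot: [-2.31, 2.122, -0.007]
ft_force: [0.0, 0.4, -1.5]
opening: 0.0256
```

```bash
python3 -c "
from h import *
rel([.535,-.351,.32],down(np.radians(-85)))"
```

```text
shift [0.432 0.011 0.044] turn [-0.004  0.    -0.002]
```

>>> servo_tool([
  [[0.15,0,0],[0,0,0],0],
  [[0.3,0.01,0.02],[0,0,0],0],
  [[0.43,0.01,0.04],[-0.004,0,0],0],
  [[0.43,0.01,0.04],[-0.004,0,0],0],
  [[0.43,0.01,0.04],[-0.004,0,0],0],
])

```text
time_s: 14.3
tcp_pos: [0.5352, -0.3504, 0.3203]
tcp_rot: [-2.314, 2.124, 0.001]
ft_force: [-0.0, 0.1, -1.2]
opening: 0.0256
```

```bash
python3 -c "
from h import *
hang(snap('scene','scene8')); rel([.535,-.351,.108],down(np.radians(-85)))
cv2.imwrite('pics/c6.png',cv2.resize(cv2.imread('pics/scene8.png')[40:200,70:270],(750,600)))"
```

```text
n 1815 axis [-0.669 -0.672  0.318] deg 71.5 zmin 0.03 low [ 0.553 -0.337  0.035] tcp [ 0.535 -0.35   0.321]
shift [0.008 0.004 2.126] turn [-0.     0.    -0.001]
```

View pics/c6.png

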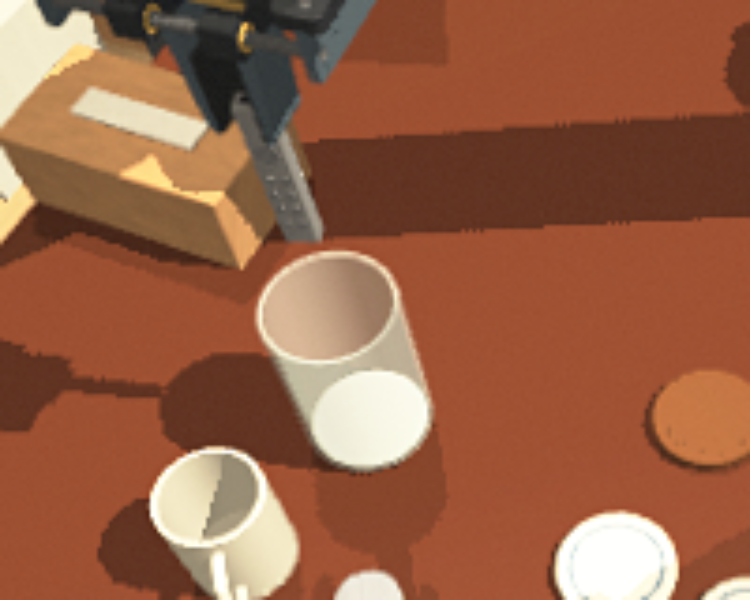

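The remote hangs above the jar mouth (crop pixel ~(328,305)); its foot is at (300,235), which matches a foot about 80 mm above the rim. Lower it.

>>> servo_tool([
  [[0,0,0.15],[0,0,0],0],
  [[0,0,0.35],[0,0,0],0],
  [[0,0,0.55],[0,0,0],0],
  [[0,0,0.75],[0,0,0],0],
  [[0,0,0.9],[0,0,0],0],
])

```text
time_s: 14.98
tcp_pos: [0.5347, -0.3495, 0.2288]
tcp_rot: [-2.314, 2.124, 0.003]
ft_force: [-0.8, 0.4, -1.0]
opening: 0.0255
```

>>> servo_tool([
  [[0,0,0.15],[0,0,0],0],
  [[0,0,0.35],[0,0,0],0],
  [[0,0,0.55],[0,0,0],0],
  [[0,0,0.75],[0,0,0],0],
  [[0,0,0.9],[0,0,0],0],
])

```text
time_s: 15.6
tcp_pos: [0.5344, -0.3491, 0.1375]
tcp_rot: [-2.315, 2.123, 0.004]
ft_force: [0.2, -0.1, -1.5]
opening: 0.0253
```

```bash
python3 -c "
from h import *
snap('scene','scene9'); rel([.535,-.351,.110],down(np.radians(-85)))
cv2.imwrite('pics/c7.png',cv2.resize(cv2.imread('pics/scene9.png')[70:190,110:230],(600,600)))"
```

```text
shift [ 0.028 -0.014  0.255] turn [ 0.003  0.003 -0.001]
```

View pics/c7.png

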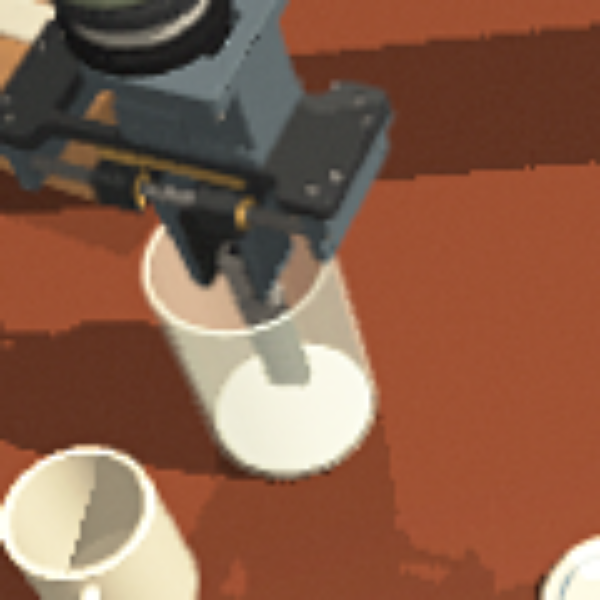

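The remote is inside the mouth with its foot about 30 mm above the base, at (292,380). Lower the rest, then release with a small opening.

>>> servo_tool([
  [[0.02,-0.01,0.05],[0,0,0],0],
  [[0.03,-0.01,0.12],[0,0,0],0],
  [[0.03,-0.01,0.19],[0,0,0],0],
  [[0.03,-0.01,0.24],[0,0,0],0],
  [[0.03,-0.01,0.26],[0,0,0],0],
])

```text
time_s: 16.27
tcp_pos: [0.5349, -0.3513, 0.1102]
tcp_rot: [-2.315, 2.124, 0.008]
ft_force: [-0.2, 0.9, 7.7]
opening: 0.0253
```

>>> servo_tool([
  [[0,0,0.01],[0,0,0],0],
  [[0,0,0.02],[0,0,0],0],
  [[0,0,0.03],[0,0,0],0],
  [[0,0,0.04],[0,0,0],0],
  [[0,0,0.04],[0,0,0],0],
])

```text
time_s: 16.9
tcp_pos: [0.5366, -0.3517, 0.1101]
tcp_rot: [-2.313, 2.123, -0.0]
ft_force: [-2.3, 3.2, 17.0]
opening: 0.0257
```

The foot has touched the base (17 N). Release.

>>> servo_tool([
  [[0,0,-0.03],[0,0,0],0.1],
  [[0,0,-0.03],[0,0,0],0.45],
  [[0,0,-0.03],[0,0,0],0.45],
  [[0,0,-0.03],[0,0,0],0.45],
  [[0,0,-0.03],[0,0,0],0.45],
])

```text
time_s: 17.52
tcp_pos: [0.5365, -0.3517, 0.1127]
tcp_rot: [-2.313, 2.123, 0.001]
ft_force: [0.7, -0.5, 0.3]
opening: 0.0413
```

```bash
python3 -c "
from h import *
snap('scene','scene10'); rel([.535,-.351,.16],down(np.radians(-85)));print(telemetry.get_state()['ft_force'])
cv2.imwrite('pics/c8.png',cv2.resize(cv2.imread('pics/scene10.png')[70:190,110:230],(600,600)))"
```

```text
shift [-0.009  0.014 -0.472] turn [-0.001  0.001 -0.001]
[-0.60075912 -0.02559675  0.4641589 ]
```

View pics/c8.png

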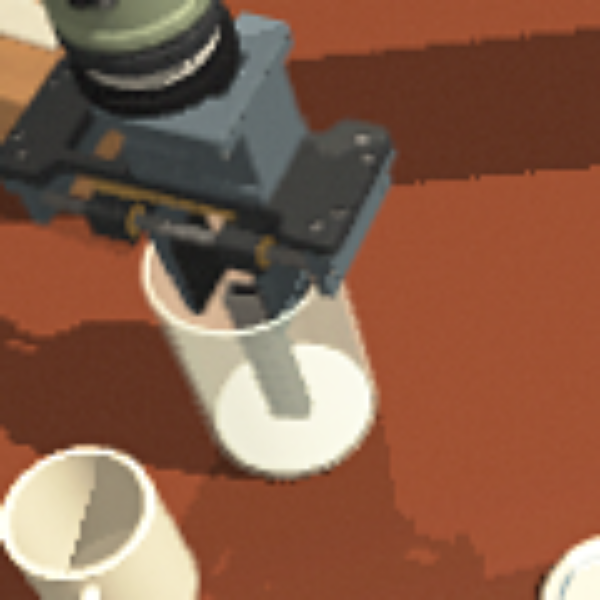

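The remote stands on the jar base (foot at (290,412)) and the fingers are clear. Withdraw upward.

>>> servo_tool([
  [[0,0.01,-0.05],[0,0,0],0.45],
  [[0,0.01,-0.2],[0,0,0],0.45],
  [[0,0.01,-0.4],[0,0,0],0.45],
  [[0,0.01,-0.6],[0,0,0],0.45],
  [[0,0.01,-0.9],[0,0,0],0.45],
])

```text
time_s: 18.2
tcp_pos: [0.5352, -0.3518, 0.2041]
tcp_rot: [-2.313, 2.123, 0.001]
ft_force: [0.7, -0.4, -0.3]
opening: 0.0408
```

>>> servo_tool([
  [[0,0,-0.1],[0,0,0],0.45],
  [[-0.2,0,-0.2],[0,0,0],0.45],
  [[-0.45,0,-0.3],[0,0,0],0.45],
  [[-0.7,0,-0.3],[0,0,0],0.7],
  [[-1,0,-0.3],[0,0,0],0.7],
])

```text
time_s: 18.82
tcp_pos: [0.526, -0.2498, 0.2339]
tcp_rot: [-2.314, 2.122, 0.003]
ft_force: [0.2, -0.1, 0.3]
opening: 0.0583
```

>>> servo_tool([
  [[-0.25,0,0],[0,0,0],0.7],
  [[-0.5,0,0],[0,0,0],0.7],
  [[-0.75,0,0],[0,0,0],0.7],
  [[-1,0,0],[0,0,0],0.7],
  [[-1,0,0],[0,0,0],0.7],
])

```text
time_s: 19.45
tcp_pos: [0.5165, -0.1475, 0.2337]
tcp_rot: [-2.317, 2.119, 0.005]
ft_force: [-0.4, 0.6, -0.1]
opening: 0.0637
```

```bash
cat >> h.py <<'E'
def circ(P,c,rlo,rhi,zlo,zhi):
    d=np.hypot(P[...,0]-c[0],P[...,1]-c[1]);m=(d<rhi)&(d>rlo)&(P[...,2]>zlo)&(P[...,2]<zhi)
    p=P[m][:,:2]; A=np.c_[2*p,np.ones(len(p))]; q=np.linalg.lstsq(A,(p**2).sum(1),rcond=None)[0]
    return q[:2].round(4),np.sqrt(q[2]+q[0]**2+q[1]**2).round(4),P[m][:,2].mean().round(4),m.sum()
E
python3 -c "
from h import *
for t in('scene','top'):
    P=cloud(snap(t,t+'11')); print(t,circ(P,(.535,-.351),.04,.06,.138,.152))
    d=np.hypot(P[...,0]-.535,P[...,1]+.351); m=(d<.043)&(P[...,2]>.09)&(P[...,2]<.135); print('remote in jar',m.sum(),P[m].mean(0),P[m][:,2].max() if m.any() else 0)
rel([.497,.332,.2],down(np.radians(-60)))"
```

```text
scene (array([ 0.536 , -0.3519]), np.float64(0.0476), np.float64(0.1443), np.int64(293))
remote in jar 86 [ 0.54066133 -0.34976788  0.1178969 ] 0.12961336951008637
top (array([ 0.5343, -0.3507]), np.float64(0.0479), np.float64(0.1434), np.int64(141))
remote in jar 47 [ 0.53768457 -0.35161336  0.12122312] 0.1266149381885548
shift [-4.813 -0.221  0.35 ] turn [-0.     0.002 -0.291]
```

The jar hasn't moved and the remote stands inside it. On to the cover.

>>> servo_tool([
  [[-0.25,-0.01,0],[0,0,0],0.7],
  [[-0.5,-0.02,0],[0,0,0],0.7],
  [[-0.75,-0.04,0],[0,0,0],0.7],
  [[-1,-0.05,0],[0,0,0],0.7],
  [[-1,-0.05,0],[0,0,0],0.7],
])

```text
time_s: 20.18
tcp_pos: [0.5132, -0.049, 0.2339]
tcp_rot: [-2.317, 2.12, 0.003]
ft_force: [-0.4, 0.4, -0.3]
opening: 0.0638
```

>>> servo_tool([
  [[-0.25,-0.01,0],[0,0,0],0.7],
  [[-0.5,-0.02,0],[0,0,0],0.7],
  [[-0.75,-0.04,0],[0,0,0],0.7],
  [[-1,-0.05,0],[0,0,0],0.7],
  [[-1,-0.05,0],[0,0,0],0.7],
])

```text
time_s: 20.8
tcp_pos: [0.5095, 0.051, 0.234]
tcp_rot: [-2.319, 2.118, 0.002]
ft_force: [-0.7, -0.6, -0.9]
opening: 0.0638
```

>>> servo_tool([
  [[-0.25,-0.01,0],[0,0,0],0.7],
  [[-0.5,-0.02,0],[0,0,0],0.7],
  [[-0.75,-0.04,0],[0,0,0],0.7],
  [[-1,-0.05,0],[0,0,0],0.7],
  [[-1,-0.05,0],[0,0,0],0.7],
])

```text
time_s: 21.42
tcp_pos: [0.5059, 0.1506, 0.2339]
tcp_rot: [-2.32, 2.118, 0.001]
ft_force: [0.4, -0.4, 0.7]
opening: 0.064
```

>>> servo_tool([
  [[-0.25,-0.01,0],[0,0,0],0.7],
  [[-0.5,-0.02,0],[0,0,0],0.7],
  [[-0.75,-0.04,0],[0,0,0],0.7],
  [[-1,-0.05,0],[0,0,0],0.7],
  [[-1,-0.05,0],[0,0,0],0.7],
])

```text
time_s: 22.05
tcp_pos: [0.5024, 0.25, 0.2337]
tcp_rot: [2.321, -2.117, -0.0]
ft_force: [0.4, -0.7, 0.1]
opening: 0.0637
```

```bash
python3 -c "
from h import *
for t in('scene11','top11'):
    P=cloud(load(t)); d=np.hypot(P[...,0]-.4968,P[...,1]-.3325); z=P[...,2]
    m=(d<.053)&(z>.006)&(z<.02); print(t,circ(P,(.4968,.3325),.02,.058,.006,.02)); 
    q=P[m]; print('disc bbox',q.min(0),q.max(0))
    k=P[(d<.03)&(z>.034)&(z<.045)]; print('knob',k.mean(0),k.min(0),k.max(0),len(k))
print(telemetry.get_state()['joint_positions'].round(2))
rel([.497,.332,.1],down(np.radians(-85)))"
```

```text
scene11 (array([0.4979, 0.3331]), np.float64(0.0397), np.float64(0.0132), np.int64(878))
disc bbox [0.44672288 0.28192173 0.00793449] [0.5492812  0.38415545 0.01963492]
knob [0.49771231 0.33070574 0.03882208] [0.48404272 0.3179786  0.03443629] [0.50911006 0.34375129 0.04272461] 78
top11 (array([0.4968, 0.332 ]), np.float64(0.0399), np.float64(0.0109), np.int64(811))
disc bbox [0.4462657  0.28044833 0.00600509] [0.54768767 0.38354723 0.01961565]
knob [0.4962294  0.33215092 0.03724988] [0.48576044 0.32002525 0.03416378] [0.50615346 0.34348651 0.04161218] 56
[ 0.44  0.29  1.56 -0.    1.29  1.92]
shift [-0.822 -0.022  1.337] turn [ 0.    -0.     0.003]
```

>>> servo_tool([
  [[-0.25,-0.01,0.1],[0,0,0],0.6],
  [[-0.5,-0.02,0.3],[0,0,0],0.6],
  [[-0.82,-0.02,0.55],[0,0,0],0.6],
  [[-0.82,-0.02,0.8],[0,0,0],0.6],
  [[-0.82,-0.02,1],[0,0,0],0.6],
])

```text
time_s: 22.68
tcp_pos: [0.4973, 0.3297, 0.1325]
tcp_rot: [2.319, -2.116, 0.001]
ft_force: [0.3, -0.0, 0.1]
opening: 0.0545
```

```bash
python3 -c "
from h import *
rel([.497,.3323,.014],down(np.radians(-85)))"
```

```text
shift [-2.900e-02 -1.000e-03  1.185e+00] turn [ 0.001 -0.001  0.003]
```

>>> servo_tool([
  [[-0.03,0,0.15],[0,0,0],0.6],
  [[-0.03,0,0.35],[0,0,0],0.6],
  [[-0.03,0,0.55],[0,0,0],0.6],
  [[-0.03,0,0.7],[0,0,0],0.6],
  [[-0.03,0,0.75],[0,0,0],0.6],
])

```text
time_s: 23.3
tcp_pos: [0.4969, 0.3318, 0.0567]
tcp_rot: [2.317, -2.116, 0.001]
ft_force: [-0.6, -0.6, 0.5]
opening: 0.0546
```

```bash
python3 -c "
from h import *
rel([.497,.3323,.014],down(np.radians(-85)))
cv2.imwrite('pics/c9.png',cv2.resize(snap('scene','scene12')['pixels'][150:250,340:460,::-1],(720,600)))"
```

```text
shift [-0.007 -0.002  0.427] turn [ 0.002 -0.002  0.002]
```

View pics/c9.png

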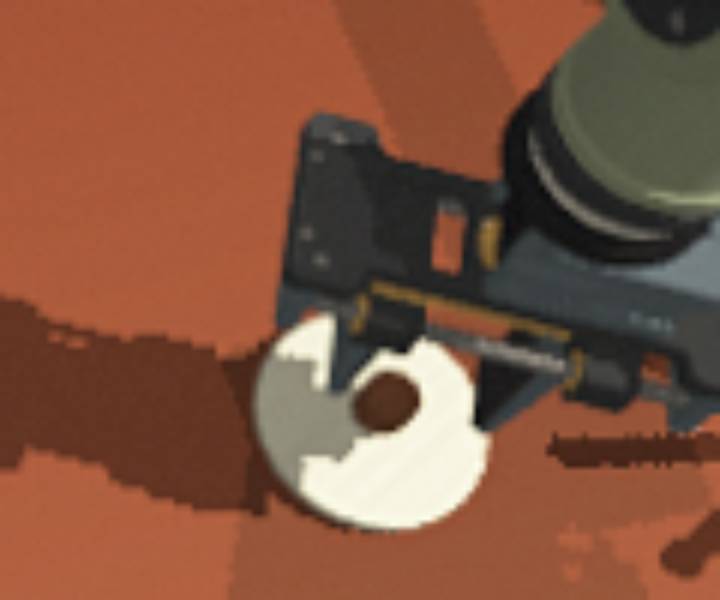

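The knob (387,402) lies between the fingers. Descend and grip.

>>> servo_tool([
  [[-0.01,0,0.1],[0,0,0],0.6],
  [[-0.01,0,0.22],[0,0,0],0.6],
  [[-0.01,0,0.33],[0,0,0],0.6],
  [[-0.01,0,0.4],[0,0,0],0.6],
  [[-0.01,0,0.42],[0,0,0],0.6],
])

```text
time_s: 23.98
tcp_pos: [0.4964, 0.3326, 0.0139]
tcp_rot: [2.317, -2.115, 0.001]
ft_force: [-0.7, 0.0, -0.6]
opening: 0.0547
```

>>> servo_tool([
  [[0,0,0],[0,0,0],0.4],
  [[0,0,0],[0,0,0],0],
  [[0,0,0],[0,0,0],0],
  [[0,0,0],[0,0,0],0],
  [[0,0,0],[0,0,0],0],
], grip_force=40)

```text
time_s: 24.6
tcp_pos: [0.4966, 0.3327, 0.0142]
tcp_rot: [2.317, -2.115, 0.001]
ft_force: [0.5, -0.3, 0.9]
opening: 0.0248
```

>>> servo_tool([
  [[0,0,0],[0,0,0],0],
  [[0,0,-0.1],[0,0,0],0],
  [[0,0,-0.3],[0,0,0],0],
  [[0,0,-0.5],[0,0,0],0],
  [[0,0,-0.7],[0,0,0],0],
])

```text
time_s: 25.22
tcp_pos: [0.4966, 0.3329, 0.0851]
tcp_rot: [2.317, -2.115, 0.001]
ft_force: [-0.0, 1.0, -1.7]
opening: 0.0252
```

>>> servo_tool([
  [[0,0,-0.2],[0,0,0],0],
  [[0,0,-0.4],[0,0,0],0],
  [[0,0,-0.6],[0,0,0],0],
  [[0,0,-0.8],[0,0,0],0],
  [[0,0,-1],[0,0,0],0],
])

```text
time_s: 25.85
tcp_pos: [0.4965, 0.333, 0.1859]
tcp_rot: [2.317, -2.115, 0.0]
ft_force: [0.6, -0.4, -2.3]
opening: 0.0253
```

```bash
cat >> h.py <<'E'
def disc(tag):
    for n in('scene','top'):
        s=snap(n,n+tag); P=cloud(s); tc=telemetry.get_state()['tcp_pos']; d=np.hypot(P[...,0]-tc[0],P[...,1]-tc[1])
        m=(d<.065)&(abs(P[...,2]-tc[2])<.013); p=P[m]
        if len(p)<50: print(n,'few',len(p)); continue
        c=p.mean(0); nrm=np.linalg.svd(p-c,full_matrices=False)[2][2]; nrm*=np.sign(nrm[2])
        print(n,len(p),'circ',[v*.001 for v in cv2.minEnclosingCircle((p[:,:2]*1000).astype(np.float32))[0]],'z-tcp',np.median(p[:,2])-tc[2],'n',nrm.round(3),'bbox-tcp',(p.min(0)-tc).round(4),(p.max(0)-tc).round(4))
E
python3 -c "
from h import *
disc('13'); rel([.497,.232,.24],down(np.radians(-85)))"
```

```text
scene 948 circ [0.4974170837402344, 0.3323914794921875] z-tcp -0.004341045161295132 n [ 0.015 -0.01   1.   ] bbox-tcp [-0.0493 -0.0535 -0.0097] [0.0506 0.0509 0.0128]
top 147 circ [0.4975663452148438, 0.33511627197265625] z-tcp -0.0024031711945239898 n [-0.006 -0.011  1.   ] bbox-tcp [-0.0491 -0.0318 -0.0071] [0.0505 0.0348 0.0023]
shift [ 1.015  0.101 -0.523] turn [-0.001 -0.001  0.002]
```

The cover is held level and centred on the TCP to about 1 mm. Carry it to the jar.

>>> servo_tool([
  [[0,0,-0.15],[0,0,0],0],
  [[0.2,0,-0.35],[0,0,0],0],
  [[0.45,0,-0.6],[0,0,0],0],
  [[0.7,0,-0.7],[0,0,0],0],
  [[1,0,-0.7],[0,0,0],0],
])

```text
time_s: 26.58
tcp_pos: [0.5074, 0.2328, 0.2598]
tcp_rot: [-2.318, 2.116, -0.005]
ft_force: [0.2, -0.3, -1.9]
opening: 0.0249
```

>>> servo_tool([
  [[0.2,0,0],[0,0,0],0],
  [[0.4,0,0],[0,0,0],0],
  [[0.6,0,0],[0,0,0],0],
  [[0.8,0,0],[0,0,0],0],
  [[1,0,0],[0,0,0],0],
])

```text
time_s: 27.2
tcp_pos: [0.5166, 0.132, 0.2598]
tcp_rot: [-2.318, 2.116, -0.005]
ft_force: [-0.0, 0.6, -2.4]
opening: 0.0251
```

>>> servo_tool([
  [[0.2,0,0],[0,0,0],0],
  [[0.4,0,0],[0,0,0],0],
  [[0.6,0,0],[0,0,0],0],
  [[0.8,0,0],[0,0,0],0],
  [[1,0,0],[0,0,0],0],
])

```text
time_s: 27.82
tcp_pos: [0.5257, 0.0312, 0.2597]
tcp_rot: [-2.319, 2.116, -0.005]
ft_force: [0.2, -0.4, -1.7]
opening: 0.0254
```

>>> servo_tool([
  [[0.2,0,0],[0,0,0],0],
  [[0.4,0,0],[0,0,0],0],
  [[0.6,0,0],[0,0,0],0],
  [[0.8,0,0],[0,0,0],0],
  [[1,0,0],[0,0,0],0],
])

```text
time_s: 28.45
tcp_pos: [0.5349, -0.0697, 0.2598]
tcp_rot: [-2.319, 2.116, -0.005]
ft_force: [0.5, -0.3, -2.3]
opening: 0.0251
```

>>> servo_tool([
  [[0.2,0,0],[0,0,0],0],
  [[0.4,0,0],[0,0,0],0],
  [[0.6,0,0],[0,0,0],0],
  [[0.8,0,0],[0,0,0],0],
  [[1,0,0],[0,0,0],0],
])

```text
time_s: 29.08
tcp_pos: [0.5441, -0.1706, 0.2599]
tcp_rot: [-2.319, 2.116, -0.005]
ft_force: [1.0, -0.0, -2.3]
opening: 0.0246
```

>>> servo_tool([
  [[0.2,0,0],[0,0,0],0],
  [[0.4,0,0],[0,0,0],0],
  [[0.6,0,0],[0,0,0],0],
  [[0.8,0,0],[0,0,0],0],
  [[1,0,0],[0,0,0],0],
])

```text
time_s: 29.7
tcp_pos: [0.5534, -0.2715, 0.2599]
tcp_rot: [-2.319, 2.116, -0.005]
ft_force: [0.7, -0.2, -1.3]
opening: 0.0249
```

```bash
python3 -c "
from h import *
rel([.5347,-.3505,.2],down(np.radians(-85))); print(telemetry.get_state()['joint_positions'].round(2))
P=cloud(snap('scene','scene14')); print(circ(P,(.535,-.351),.04,.06,.138,.152))
P=cloud(snap('top','top14')); print(circ(P,(.535,-.351),.04,.06,.138,.152))"
```

```text
shift [0.769 0.26  0.598] turn [-0.003 -0.     0.003]
[-0.48  0.36  1.39  0.    1.39  1.  ]
(array([ 0.5359, -0.3517]), np.float64(0.0477), np.float64(0.1442), np.int64(189))
(array([ 0.5291, -0.3536]), np.float64(0.0428), np.float64(0.1432), np.int64(47))
```

>>> servo_tool([
  [[0.2,0.07,0],[0,0,0],0],
  [[0.4,0.14,0.05],[0,0,0],0],
  [[0.6,0.2,0.15],[0,0,0],0],
  [[0.77,0.26,0.3],[-0.003,0,0.003],0],
  [[0.77,0.26,0.4],[-0.003,0,0.003],0],
])

```text
time_s: 30.42
tcp_pos: [0.5335, -0.3526, 0.2174]
tcp_rot: [2.31, -2.127, -0.003]
ft_force: [0.9, -0.3, -1.9]
opening: 0.0252
```

>>> servo_tool([
  [[0,0,0],[0,0,0],0],
  [[0,0,0.1],[0,0,0],0],
  [[0,0,0.2],[0,0,0],0],
  [[0,0,0.3],[0,0,0],0],
  [[0,0,0.3],[0,0,0],0],
])

```text
time_s: 31.05
tcp_pos: [0.533, -0.352, 0.1862]
tcp_rot: [2.31, -2.126, -0.007]
ft_force: [0.2, 0.2, -1.5]
opening: 0.0251
```

```bash
python3 -c "
from h import *
disc('15'); rel([.5347,-.3505,.155],down(np.radians(-85)))"
```

```text
scene 668 circ [0.5352183837890625, -0.3512421875] z-tcp -0.0018742131731281642 n [0.028 0.016 0.999] bbox-tcp [-0.0499 -0.0501 -0.0077] [0.0514 0.0522 0.013 ]
top 103 circ [0.5323453979492188, -0.3523038635253906] z-tcp -0.0049178927257103044 n [ 0.003 -0.057  0.998] bbox-tcp [-0.0533 -0.0116 -0.0103] [ 0.0507  0.0314 -0.0009]
shift [-0.02  -0.014  0.325] turn [ 0.002  0.    -0.003]
```

>>> servo_tool([
  [[-0.02,-0.01,0.05],[0,0,0],0],
  [[-0.02,-0.01,0.12],[0,0,0],0],
  [[-0.02,-0.01,0.19],[0,0,0],0],
  [[-0.02,-0.01,0.25],[0,0,0],0],
  [[-0.02,-0.01,0.29],[0,0,0],0],
])

```text
time_s: 31.78
tcp_pos: [0.5342, -0.3504, 0.1579]
tcp_rot: [2.31, -2.126, -0.004]
ft_force: [-0.3, 0.7, -2.7]
opening: 0.0247
```

>>> servo_tool([
  [[0,0,0.01],[0,0,0],0],
  [[0,0,0.02],[0,0,0],0],
  [[0,0,0.03],[0,0,0],0],
  [[0,0,0.035],[0,0,0],0],
  [[0,0,0.035],[0,0,0],0],
])

```text
time_s: 32.4
tcp_pos: [0.5342, -0.3504, 0.1545]
tcp_rot: [2.31, -2.126, -0.004]
ft_force: [0.1, 0.8, -1.6]
opening: 0.0249
```

Not touching yet, so continue gently.

>>> servo_tool([
  [[0,0,0.005],[0,0,0],0],
  [[0,0,0.01],[0,0,0],0],
  [[0,0,0.015],[0,0,0],0],
  [[0,0,0.015],[0,0,0],0],
  [[0,0,0.015],[0,0,0],0],
])

```text
time_s: 33.02
tcp_pos: [0.5342, -0.3504, 0.1542]
tcp_rot: [2.31, -2.127, -0.002]
ft_force: [-1.7, 1.1, 4.6]
opening: 0.0251
```

```bash
python3 -c "
from h import *
disc('16')"
```

```text
scene 659 circ [0.5359959716796875, -0.34969644165039065] z-tcp -0.0013481635607542064 n [0.05  0.027 0.998] bbox-tcp [-0.0447 -0.0511 -0.0128] [0.0522 0.0522 0.0127]
top 94 circ [0.5333317260742187, -0.3495796813964844] z-tcp -0.003951692557143366 n [-0.002 -0.033  0.999] bbox-tcp [-0.0522 -0.013  -0.0096] [0.0497 0.034  0.0014]
```

Contact came at the expected height (6 N at TCP 0.154). Release and withdraw.

>>> servo_tool([
  [[0,0,-0.005],[0,0,0],0.3],
  [[0,0,-0.005],[0,0,0],0.4],
  [[0,0,-0.005],[0,0,0],0.55],
  [[0,0,-0.005],[0,0,0],0.55],
  [[0,0,-0.005],[0,0,0],0.55],
])

```text
time_s: 33.75
tcp_pos: [0.5343, -0.3504, 0.1546]
tcp_rot: [2.31, -2.126, -0.002]
ft_force: [-0.7, 0.3, 0.2]
opening: 0.0502
```

>>> servo_tool([
  [[0,0,-0.1],[0,0,0],0.55],
  [[0,0,-0.3],[0,0,0],0.55],
  [[0,0,-0.5],[0,0,0],0.55],
  [[0,0,-0.7],[0,0,0],0.55],
  [[0,0,-0.9],[0,0,0],0.55],
])

```text
time_s: 34.38
tcp_pos: [0.5346, -0.3505, 0.2461]
tcp_rot: [2.31, -2.127, -0.0]
ft_force: [0.3, -0.4, -0.1]
opening: 0.0499
```

>>> servo_tool([
  [[-0.2,0,0],[0,0,0],0.55],
  [[-0.4,0.0,0],[0,0,0],0.55],
  [[-0.6,0,0],[0,0,0],0.55],
  [[-0.8,0,0],[0,0,0],0.55],
  [[-1,0,0],[0,0,0],0.55],
])

```text
time_s: 35.0
tcp_pos: [0.5261, -0.2491, 0.2458]
tcp_rot: [2.311, -2.126, -0.001]
ft_force: [-0.8, 0.4, -0.2]
opening: 0.0503
```

>>> servo_tool([
  [[-0.2,0,0],[0,0,0],0.55],
  [[-0.4,0.0,0],[0,0,0],0.55],
  [[-0.6,0,0],[0,0,0],0.55],
  [[-0.8,0,0],[0,0,0],0.55],
  [[-1,0,0],[0,0,0],0.55],
])

```text
time_s: 35.62
tcp_pos: [0.5177, -0.1482, 0.2458]
tcp_rot: [2.311, -2.126, -0.001]
ft_force: [-0.9, 0.5, 1.0]
opening: 0.0502
```

```bash
python3 -c "
from h import *
for n in('scene','top'):
    s=snap(n,n+'17'); P=cloud(s); d=np.hypot(P[...,0]-.535,P[...,1]+.351); m=(d<.06)&(d>.018)&(abs(P[...,2]-.151)<.008); p=P[m]
    c=p.mean(0); nrm=np.linalg.svd(p-c,full_matrices=False)[2][2]; print(n,len(p),'z',np.median(p[:,2]),nrm.round(3),'bbox mid',((p.min(0)+p.max(0))/2).round(4),np.ptp(p,0).round(3))
    k=P[(d<.03)&(P[...,2]>.172)&(P[...,2]<.19)]; print('knob',k.mean(0),len(k))
cv2.imwrite('pics/c10.png',cv2.resize(cv2.imread('pics/scene17.png')[70:190,110:260],(750,600)))"
```

```text
scene 858 z 0.15292972983281689 [0.013 0.007 1.   ] bbox mid [ 0.534  -0.3505  0.1506] [0.102 0.105 0.015]
knob [ 0.53533389 -0.34766739  0.17811336] 76
top 753 z 0.149874207555132 [ 0.001  0.004 -1.   ] bbox mid [ 0.533  -0.3571  0.1495] [0.102 0.085 0.012]
knob [ 0.53298092 -0.34940548  0.17562235] 75
```

View pics/c10.png

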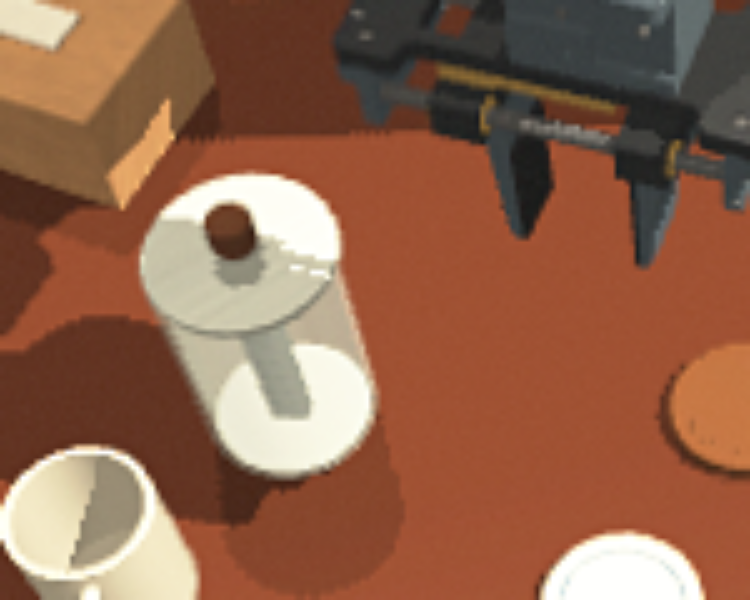

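The cover sits level (within 0.015 rad) with its top at about 0.151 m. It is centred within about 2 mm, and the remote stands upright in the jar. Handing in.

```bash
python3 -c "
from h import *
print(order.sign_off())"
```

```text
the job is handed in; nothing more can be done
None
```

The fan remote is in the jar and the cover is on. I handed the job in at about 36 s on the robot's clock; the hand-in returns no verdict.

- **Remote:** I pinched it by the studs, lifted it and eased the grip to about 3 N. It took about 2.5 s to hang plumb, within about 1°. I then set the grip to 50 N and lowered it until the foot met the base of the jar at 17 N. After release it stands upright inside the jar.
- **Cover:** It met the rim at the expected height, with about 6 N. In the last pictures its top measured 0.150 to 0.153 m, against 0.151 m if seated. The tilt was under 0.015 rad and the centring within about 2 mm.
- **Disagreements:**
    - The top camera's outline midpoint for the seated cover was about 6 mm off in y, because the arm hid part of the disc. The scene camera and the top camera's knob reading agree with each other instead.
    - Under a firm grip the opening read about 26 mm instead of the 30 mm over the studs. With the grip eased it read about 29 mm.
- **Not checked:** I did not measure the bystanders again at the end. I saw none of them move in the pictures.

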